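Proof pull on the bench spring gauge

ROBOT

A 7-joint arm with a two-finger parallel gripper is mounted at the origin on the work surface. World frame = base frame: x ahead of the robot, y to its left, z up, the work surface at z = 0. Lengths are in mm, angles in rad, forces in N, time in s.
With the tool pointing down it reaches from about 400 to 875 mm from the base axis. Payload 4.4 kg.
Tool frame: the origin (TCP) lies at the very end of the fingers, on their centre line; the grasp point (between the pads) lies ctrl.grip_depth behind it (ctrl.grip_depth is the distance from the TCP to the grasp point, in mm); y points along the fingers, x is the direction in which the jaws open and shut, and the axes are right-handed (so a half turn about y gives the same grasp; the last joint's range is limited). The gripper opens to 85 mm and grips with 20 to 120 N. Pads are 22 mm wide; open, the fingers measure 114 mm over their backs; the gripper's body (76 mm by 85 mm) begins 54 mm behind the grasp point. The pads swing forward as they close: fully open they stand 13 mm farther back than shut.
Start: joints at [-1.353, 0.628, 0.038, 1.517, -0.027, 0.996, -0.02], TCP at [181.979, 624.02, 231.313] pointing down, gripper open.
Joint ranges: [-3.06, 3.06], [-0.37, 2.12], [-1.25, 1.32], [0.18, 2.47], [-1.1, 4.24], [0.23, 1.98], [-2.94, 2.94]. Speed limits (rad/s): [2.57, 2.57, 3.14, 3.14, 3.14, 3.14, 3.14].

INTERFACE

Orientations are given as [roll, pitch, yaw] about the fixed x, y, z axes, in that order (R = Rz(yaw) Ry(pitch) Rx(roll)).
In Python, from cell import ctrl gives the robot as it stands.
- The arm moves only by the tool apply_moves, never from a script. Its argument "motion" is a list of rows, each a list of 5 numbers: the shift along the tool's x, y, z in cm, then the turn about the tool's y in rad, then the finger opening in cm, from 0 to 8.54. In form: [[tx, ty, tz, roll, hand], ...]. A call has 1 to 20 rows; each row is the pose to reach, as a shift and turn from the pose commanded when the call began, along the tool's axes at that moment; what a row does not reach only later rows make up. A row lasts 1/8 s, in which the tool goes at most 62.5 mm and 10.7 degrees, less where a joint would pass 70% of its speed; a pose out of reach is approached as far as the arm can. A call with a gripper value outside its range is refused whole. The fingers move at their own pace and stop on an object; the grip force is fixed at half the most. Time passes only in rows, so rows that repeat a pose let the fingers close. It gives the time, the measured TCP pose, the force and the opening at its end, in the units of the state.
- ctrl.read_state(): the state, without advancing time (a new reading comes with each control period).
- ctrl.get_image(name): name is "scene" or "top" or "wrist"; returns a dict with "image" (480x640x3 uint8, red, green, blue), "vfov" (degrees; the focal length in pixels is half the picture's height over the tangent of half this angle, whatever the lens; pixels are square), "cx", "cy" (the principal point, pixels), "extrinsics" (4x4, takes a point from world to camera coordinates); the wrist camera has in their place "tool_from_camera" (4x4, takes a point from camera to tool coordinates, whose origin is the TCP and whose axes are the tool frame's). Camera axes: x right, y up, looking along -z (the intrinsics and any distortion apply to the point x, -y, -z); pixel columns grow to the right and rows downward; lengths in mm; the calibration is good to about 2 mm. The wrist camera is an equidistant fisheye: a pixel r from the principal point sees the ray r / f radians off the axis. A picture is of the moment at which its call begins: read the wrist's pose just before it. There is no depth.
- ctrl.finish_job(): hands the job in, once; it reports no verdict.
Trained networks look in a picture, given as the dict that the camera call returned (one of the last four; its "shot" number tells which), for a name from the list of things; names that differ only in an ending like _2 or _b are one class to them, and where a whole thing is asked for, a point or a joint stands for the part that bears it (a point fixed in the world has none). Each returns a list of dicts, best first, with "confidence" (0 to 1); they miss things now and then, are a little off and sometimes report something else, mostly with a low value. They report only what shows in the picture. A call takes as long as a camera call. They do not tell look-alikes from the thing itself.
- ctrl.search_frame(picture, query): "location" ([x, y, z] in mm, in world coordinates, good to about 4 mm: the middle of the surface that is visible of it).
- ctrl.mark_of(picture, query): "location" ([x, y, z] in mm, in world coordinates, good to about 4 mm: a listed point, or the origin of a listed thing).
The state is a dict: "clock": time; "qpos": joint angles; "qd": joint speeds; "tau": joint torques, N m; "eef_pos": TCP position; "tool_rot": TCP orientation; "force": force on the tool from outside, world axes, zero at the start; "torque": the same for the moment, N m; "width": finger opening in mm.
Only numpy, scipy, OpenCV 4.12 (cv2) and the standard library are available. Lean on these libraries where they do the work, as an engineer would, in place of code of your own. Each camera call takes 0.05 s, during which the arm holds its last target.

TASK

Make a proof pull on the spring gauge. Lift out the orange transport block and set it down in the grey tray, then push the red drag marker along its lane fully back against the crossbar; then pull the crossbar out by its wire loop until its red pointer lines up with the yellow tab, without pulling past it, hold it there for a full second, and ease it slowly back home (do not let it snap), so that the drag marker is left standing at the tab. Do not shift the yellow tab or disturb the brass weight or the spoon.

Things in the scene. Friction and masses are not known exactly. Their poses are not given: they have to be found in the camera images.
- gauge: Bench pull gauge, fixed: grey base plate 250 (x) x 460 (y) x 12 mm, origin at the middle of its underside, deck 12 mm above it. Its +y is the pull direction. All heights given for its parts are over its underside. A teal spring housing (85 mm wide, top at 70 mm) stands over y = -220 to -85 mm.
- crosshead (a joint): Pull of the sprung crossbar along the gauge's +y, m: 0 = home, 0.130 = end; spring 2 N at home, 10 N at 0.11. Aluminium bar, gauge x -100 to +90 mm, 20 mm thick, height 34 to 52 mm, front (+y) face at gauge y = -55 mm when home. A foot below it (x 58 to 82 mm, down to 17 mm, same front face) pushes the marker.
- pointer (a point): Red pointer blade (5 mm thick) on the +x end of the crossbar; this point is at its mid thickness, level with the crossbar's front face, at gauge x = +99 mm, height 43 mm. Moves with the crossbar; axes as the gauge.
- loop_bar (a point): Middle of the far bar (black grip, 15 mm thick, along the gauge's x) of the steel wire loop on the front of the crossbar, 75 mm in front of the crossbar's front face, height 43 mm over the gauge's underside. The loop lies level; its opening is 54 mm (x) by 67 mm (y), open from above down to the deck. Moves with the crossbar.
- target (a point): Tip of the yellow tab (10 mm wide in y, with a black centre line on its top, top at height 45 mm) clamped on the outer side of the scale ledge; this point is on its centre line, at gauge x = +110 mm, height 43 mm. Axes as the gauge. The pointer is lined up when its gauge y equals this point's.
- lane (a point): Middle of the marker lane on the deck, at gauge x = +70, y = +65 mm, height 12 mm. The lane runs along the gauge's y from y = -90 to +212 mm between an aluminium wall (top at 22 mm) and a white scale ledge with black ticks (x = 85 to 114 mm, top at 26 mm).
- block_stop (a point): Low dark stop at the far end of the orange block: this is the middle of its top, at gauge x = -85, y = +71 mm, height 30 mm; 16 mm thick in y.
- marker: Loose red drag marker, a block 28 (x) x 60 (y) x 50 mm tall, with a white line at the -y end of its top, 70 g, standing in the lane on the gauge's deck; origin at the middle of its underside, axes as the gauge. The crossbar's foot pushes it towards +y and leaves it at the furthest place reached.
- marker_back (a point): Middle of the marker's -y end face, which the crossbar pushes: 30 mm behind its origin, 25 mm above its underside.
- block: Loose orange transport block with black grip bands, 28 (x) x 110 (y) x 48 mm tall, about 140 g, origin at the middle of its underside. It stands on the gauge's deck between crossbar and stop with 3 to 4 mm play and keeps the crossbar from being pulled.
- tray: Grey open tray, fixed, 180 (x) x 140 (y) mm outside, 22 mm high, walls and floor about 4 mm, origin at the middle of its underside.
- weight: Brass calibration weight, 48 mm across, 70 mm tall; a bystander, loose. Origin at the middle of its underside.
- scoop: Steel spoon lying flat, 170 mm long; a bystander, loose. Origin at the middle of its underside.
There are look-alikes about, which are no part of the job. What is shaped like the marker but purple is not meant.

How it is judged (in metres and radians):
On the way, in this order (a step that is already met when the one before it is completed fails the run):
1. the orange block lies released and at rest in the grey tray (x of block in the frame of tray between -0.08 and 0.08 m and y of block in the frame of tray between -0.055 and 0.055 m and z of block in the frame of tray between -0.005 and 0.025 m and angle between block's own y axis and vertical between 1.42 and 1.72 rad and contact force between block and the fingers below 0.05 N and linear speed of block below 0.03 m/s), for 0.2 s.
2. the red drag marker has been pushed back against the crossbar (within 6 mm), the crossbar being home (y of marker_back in the frame of pointer below 0.006 m and value of joint crosshead below 0.004 m and x of marker in the frame of gauge between 0.06 and 0.08 m), for 0.1 s.
3. the crossbar is pulled out so that its pointer is within 5 mm of the yellow tab's centre line, and held there for 0.8 s (y of pointer in the frame of target between -0.005 and 0.005 m), for 0.8 s.
At the end, for the whole second after the job is handed in: Crossbar home (within 4 mm); drag marker upright in its lane, its rear face within 6 mm of the yellow tab's centre line along the gauge; orange block released and at rest on the grey tray's floor (origin within 80 mm in x, 55 mm in y of its middle, under 25 mm up, long axis level) (all of step 1 and value of joint crosshead below 0.004 m and y of marker_back in the frame of target between -0.006 and 0.006 m and x of marker in the frame of gauge between 0.06 and 0.08 m and z of marker in the frame of gauge between 0.009 and 0.017 m and angle between marker's own z axis and vertical below 0.1 rad and linear speed of marker below 0.02 m/s); the robot touches nothing.
It fails at once if the crossbar is pulled more than 8 mm past the yellow tab (y of pointer in the frame of target above 0.008 m).
It fails at once if the crossbar snaps back (faster than 0.4 m/s) (velocity of joint crosshead below -0.4 m/s).
It fails at once if the yellow tab is shifted by more than 3 mm (distance of target from where it was at the start of the episode above 0.003 m).
It fails at once if a bystander is moved by more than 30 mm (distance of any of weight, scoop from where it was at the start of the episode above 0.03 m).
It also fails if it takes over 66 s, if anything falls off the work surface, if the arm or the gripper's body presses on something with over 40 N, if the wrist force passes 120 N, or if a joint passes its speed limit or range.

## Working session

There is one attempt and no reset: what is moved stays moved. The work goes in short steps, Python scripts to look and compute and a tool call to move; the robot and the scene stay as the last step left them, time stands still between calls to the robot, and variables do not carry over. Pictures are saved under pics/ and viewed, and the job is handed in when it is done.

Besides the shell and the picture viewer there is one more tool, called after "Emit:" in YAML: its name, and indented under it one key for each argument. apply_moves: Moves the arm, as the interface text tells. Its arguments: {"type":"object","properties":{"motion":{"type":"array","items":{"type":"array","items":{"type":"number"}}}},"required":["motion"]}

```bash
ls; mkdir -p pics; python3 - <<'E'
from cell import ctrl
import cv2,json,numpy as np
np.set_printoptions(precision=4,suppress=True)
s=ctrl.read_state(); print(s); print(ctrl.grip_depth)
for n in ["scene","top","wrist"]:
    d=ctrl.get_image(n); cv2.imwrite(f"pics/{n}0.png",d["image"][:,:,::-1])
    print(n,{k:v for k,v in d.items() if k!="image"})
    for q in ["gauge","marker","block","tray","weight","scoop","loop_bar","pointer","target","lane","block_stop","marker_back"]:
        try: print(q,[(np.round(r["location"]),round(r["confidence"],2)) for r in ctrl.mark_of(d,q)][:3])
        except Exception as e: print(q,e)
E
```

```text
pics
{'clock': 0.0, 'qpos': array([-1.3528,  0.6293,  0.0384,  1.5184, -0.027 ,  0.9963, -0.02  ]), 'qd': array([ 0.001 , -0.0002,  0.0005,  0.0005, -0.0016, -0.0012,  0.0009]), 'tau': array([  0.0002, -56.3408,   1.2258, -19.3449,   0.0109,   0.0102,
        -0.    ]), 'eef_pos': array([181.7986, 623.4044, 230.395 ]), 'tool_rot': array([-1.5708,  0.0019,  1.287 ]), 'force': array([-0.2046, -0.6073,  0.0763]), 'torque': array([-0.0251,  0.0103,  0.0475]), 'width': 85.18229586498049}
18.700000000000003
scene {'vfov': 50.27263846607536, 'cx': 318.8893791154663, 'cy': 242.48030916310896, 'extrinsics': array([[   -0.5351,     0.8447,     0.0098,   332.7199],
       [   -0.4878,    -0.3184,     0.8128,   240.6321],
       [    0.6897,     0.4301,     0.5825, -1819.8695],
       [    0.    ,     0.    ,     0.    ,     1.    ]]), 'shot': 1}
gauge [(array([560., 109.,  -1.]), 0.6)]
marker [(array([806., 289.,  -1.]), 0.72), (array([641., 234.,  15.]), 0.69)]
block [(array([471., 124.,  15.]), 0.83)]
tray [(array([ 471., -390.,    2.]), 0.82)]
weight [(array([ 694., -268.,    2.]), 0.7)]
sco
[... 1203 characters left out ...]
0.21)]
lane [(array([637., 161.,   9.]), 0.74)]
block_stop [(array([486., 188.,  31.]), 0.61), (array([556., 104.,   2.]), 0.53)]
marker_back [(array([780., 281.,  29.]), 0.61), (array([483., 189.,  32.]), 0.36)]
wrist {'vfov': 65.70646984690485, 'cx': 314.4703535605597, 'cy': 241.99187048080609, 'tool_from_camera': array([[   1.    ,   -0.0003,    0.0001,    0.7389],
       [   0.0002,    0.3111,   -0.9504, -143.0265],
       [   0.0003,    0.9504,    0.3111,   80.0081],
       [   0.    ,    0.    ,    0.    ,    1.    ]]), 'shot': 3}
gauge [(array([557., 108.,   3.]), 0.97)]
marker []
block []
tray []
weight []
scoop []
loop_bar []
pointer []
target []
lane []
block_stop []
marker_back []
```

View pics/scene0.png

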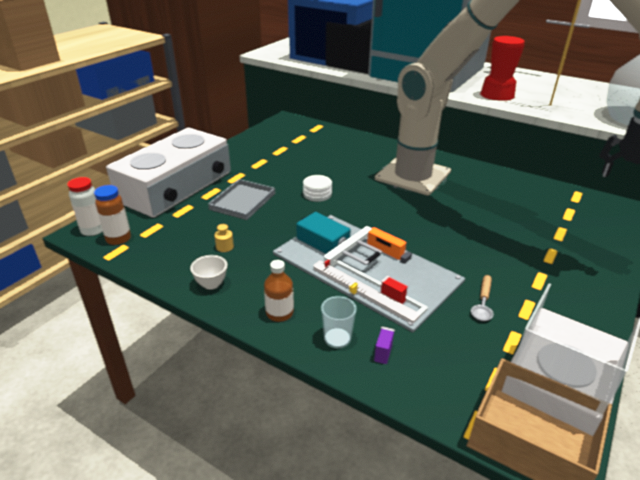

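View pics/top0.png

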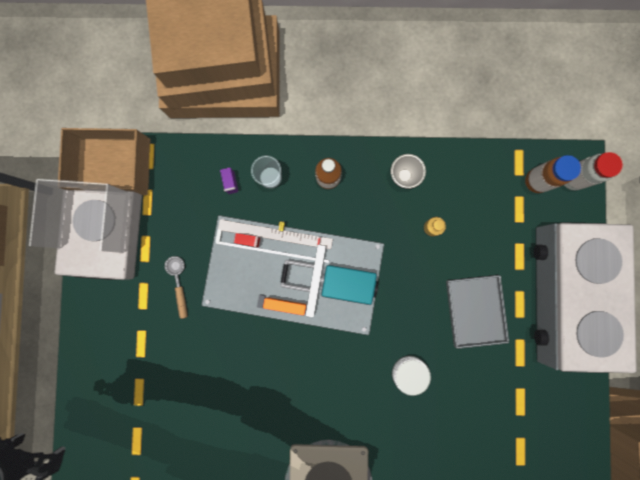

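View pics/wrist0.png

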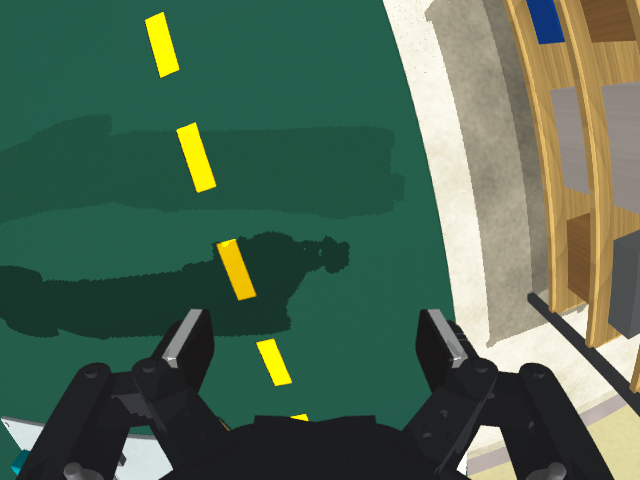

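```bash
cat > h.py <<'E'
import numpy as np,cv2
from scipy.spatial.transform import Rotation as R
from scipy.optimize import least_squares
np.set_printoptions(precision=2,suppress=True)
def Rt(s): return R.from_euler('xyz',s["tool_rot"]).as_matrix()
def foc(d): return 240/np.tan(np.radians(d["vfov"])/2)
def proj(d,P,pose=None):
    P=np.atleast_2d(P).astype(float); f=foc(d)
    if "extrinsics" in d:
        E=np.array(d["extrinsics"]); c=P@E[:3,:3].T+E[:3,3]
        return np.c_[d["cx"]+f*c[:,0]/-c[:,2], d["cy"]-f*c[:,1]/-c[:,2]]
    p,Rm=pose; T=np.array(d["tool_from_camera"])
    t=(P-p)@Rm; c=(t-T[:3,3])@T[:3,:3]
    v=np.c_[c[:,0],-c[:,1],-c[:,2]]; rr=np.hypot(v[:,0],v[:,1]); th=np.arctan2(rr,v[:,2])
    k=f*th/np.maximum(rr,1e-9)
    return np.c_[d["cx"]+k*v[:,0],d["cy"]+k*v[:,1]]
def ray(d,uv,pose=None):
    f=foc(d);u,v=uv; a=(u-d["cx"])/f;b=(v-d["cy"])/f
    if "extrinsics" in d:
        E=np.array(d["extrinsics"]); c=np.array([a,-b,-1]); return -E[:3,:3].T@E[:3,3], E[:3,:3].T@c/np.linalg.norm(c)
    r=np.hypot(a,b); c=np.array([np.sin(r)*a/max(r,1e-9),-np.sin(r)*b/max(r,1e-9),-np.cos(r)])
    p,Rm=pose;T=np.array(d["tool_from_camera"]); return p+Rm@T[:3,3], Rm@T[:3,:3]@c
def atz(d,uv,z,pose=None):
    o,v=ray(d,uv,pose); return o+v*(z-o[2])/v[2]
def tri(rs):
    A=np.zeros((3,3));b=np.zeros(3)
    for o,v in rs:
        M=np.eye(3)-np.outer(v,v);A+=M;b+=M@o
    X=np.linalg.solve(A,b); return X,[np.linalg.norm((np.eye(3)-np.outer(v,v))@(X-o)) for o,v in rs]
def shot(ctrl,name,fn):
    s=ctrl.read_state(); d=ctrl.get_image(name); d["pose"]=(s["eef_pos"],Rt(s)) 
    cv2.imwrite(f"pics/{fn}.png",d["image"][:,:,::-1]); np.save(f"pics/{fn}.npy",d,allow_pickle=True); return d,s
def ld(fn): return np.load(f"pics/{fn}.npy",allow_pickle=True).item()
def pz(d): return None if "extrinsics" in d else d["pose"]
E
python3 - <<'E'
from h import *
from cell import ctrl
for n in ["scene","top"]:
    d,s=shot(ctrl,n,n+"1")
a=cv2.imread("pics/top1.png")[205:345,190:400]; cv2.imwrite("pics/topc.png",cv2.resize(a,None,fx=3.8,fy=3.8,interpolation=cv2.INTER_CUBIC))
a=cv2.imread("pics/scene1.png")[205:335,260:480]; cv2.imwrite("pics/scenec.png",cv2.resize(a,None,fx=3.6,fy=3.6,interpolation=cv2.INTER_CUBIC))
E
```

```text
(no output)
```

View pics/topc.png

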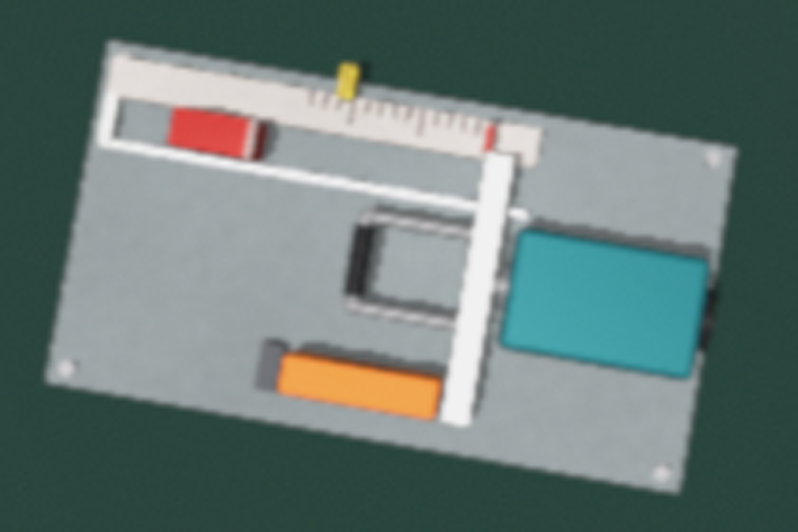

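View pics/scenec.png

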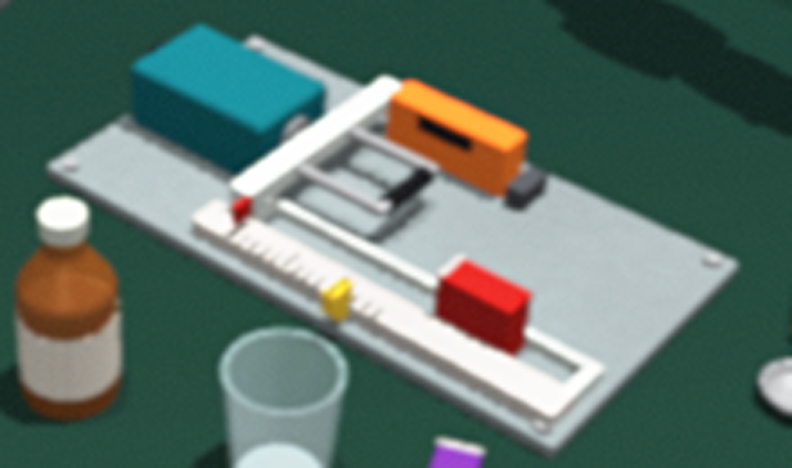

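```bash
cat > fit.py <<'E'
from h import *
T=ld("top1");S=ld("scene1")
tc=lambda u,v:np.array([u/3.8+190,v/3.8+205]); sc=lambda u,v:np.array([u/3.6+260,v/3.6+205])
tc0=[(108,42),(736,150),(680,492),(45,383)]; G=np.array([[125,230,12],[125,-230,12],[-125,-230,12],[-125,230,12.]])
sc0=[(550,443),(47,163),(255,37),(738,264)]
def g2w(p,X): 
    c,s=np.cos(p[2]),np.sin(p[2]); X=np.atleast_2d(X); return np.c_[p[0]+c*X[:,0]-s*X[:,1],p[1]+s*X[:,0]+c*X[:,1],X[:,2]+p[3]]
def res(p,ws=1,wt=1):
    W=g2w(p,G); return np.r_[wt*(proj(T,W)-[tc(*q) for q in tc0]).ravel(),ws*(proj(S,W)-[sc(*q) for q in sc0]).ravel()]
if __name__=="__main__":
    for w in [(1,1),(0,1),(1,0)]:
        r=least_squares(res,[560,109,-.15,0],args=w); p=r.x; print(w,p,np.degrees(p[2])); print(res(p).reshape(-1,2).T)
    p=least_squares(res,[560,109,-.15,0]).x; c,s=np.cos(p[2]),np.sin(p[2])
    def w2g(X): d=np.array(X)[:2]-p[:2]; return np.array([c*d[0]+s*d[1],-s*d[0]+c*d[1],X[2]-p[3]])
    for nm,a,b in [("tab",(348,80),(338,290)),("block top+y end mid",(283,373),(510,160)),("marker white end top",(248,132),(449,267)),("loopbar",(360,260),(410,186)),("stop",(270,365),None),("blk lowleft",(277,392),(523,135)),("blk upleft",(284,353),(503,152))]:
        rs=[ray(T,tc(*a))]
        if b: rs.append(ray(S,sc(*b))); X,e=tri(rs); print(nm,X,e,"gauge",w2g(X))
        else: X=atz(T,tc(*a),30); print(nm,X,w2g(X))
    for q in [(470,320)]: pass
E
python3 fit.py
```

```text
(1, 1) [555.71 107.88  -0.15  -2.79] -8.62640005199463
[[ 0.22 -0.21 -0.55 -0.1   0.24 -0.34 -0.66 -0.26]
 [-0.09 -0.16  0.89  0.05  1.05  0.21 -0.65 -0.66]]
(0, 1) [556.19 107.44  -0.15  -2.67] -8.474237608212645
[[ 0.22 -0.12 -0.23  0.13  0.25 -0.64 -1.07 -0.48]
 [-0.07 -0.58  0.51  0.12  0.99  0.36 -0.62 -0.82]]
(1, 0) [551.05 106.55  -0.15  -6.37] -8.812795945563964
[[ 1.15  0.2  -0.4   0.6   0.02  0.41 -0.02 -0.39]
 [ 1.51  1.91  2.69  1.37  0.8   0.08 -0.53 -0.53]]
tab [685.6  140.28  39.46] [np.float64(1.7133372475109414), np.float64(1.7133372475110675)] gauge [123.56  51.51  42.25]
block top+y end mid [480.57 177.72  38.81] [np.float64(1.2241281721077397), np.float64(1.2241281721076358)] gauge [-84.77  57.78  41.6 ]
marker white end top [646.61 204.98  62.03] [np.float64(0.34332275979056137), np.float64(0.34332275979053395)] gauge [ 75.31 109.63  64.82]
loopbar [558.78 128.84  43.52] [np.float64(2.5549201152326817), np.float64(2.5549201152326453)] gauge [-0.12 21.18 46.31]
stop [484.71 189.38  30.  ] [-82.42  69.92  32.79]
blk lowleft [468.37 179.94  55.49] [np.float64(0.3689721361140063), np.float64(0.368972136114029)] gauge [-97.16  58.14  58.28]
blk upleft [495.1  176.03  54.43] [np.float64(0.37027335991996907), np.float64(0.37027335991977456)] gauge [-70.14  58.29  57.22]
```

```bash
cat > mv.py <<'E'
from h import *
GP=np.array([556.5,108.5,np.radians(-8.6),0])
def g(x,y,z): 
    c,s=np.cos(GP[2]),np.sin(GP[2]); return np.array([GP[0]+c*x-s*y,GP[1]+s*x+c*y,z])
def ing(X):
    c,s=np.cos(GP[2]),np.sin(GP[2]); d=np.array(X)[:2]-GP[:2]; return np.array([c*d[0]+s*d[1],-s*d[0]+c*d[1],X[2]])
def plan(s,X,yaw):
    "shift in cm in tool axes and turn about tool y"
    Rm=Rt(s); d=(np.array(X)-s["eef_pos"])@Rm/10; R2=R.from_euler('xyz',[-np.pi/2,0,yaw]).as_matrix()
    rv=R.from_matrix(Rm.T@R2).as_rotvec(); return np.round(d,2),np.round(rv,3)
E
python3 - <<'E'
from mv import *; from cell import ctrl
s=ctrl.read_state()
for b in [(-84,3)]:
    print(g(*b,0),plan(s,g(*b,200),GP[2]))
E
```

```text
[473.89 124.03   0.  ] (array([-39.82,   3.13, -42.03]), array([-0.  ,  1.44,  0.  ]))
```

Emit:
apply_moves:
  motion:
    - [-39.8, 3.1, -42, 1.44, 5]
    - [-39.8, 3.1, -42, 1.44, 5]
    - [-39.8, 3.1, -42, 1.44, 5]
    - [-39.8, 3.1, -42, 1.44, 5]
    - [-39.8, 3.1, -42, 1.44, 5]
    - [-39.8, 3.1, -42, 1.44, 5]
    - [-39.8, 3.1, -42, 1.44, 5]
    - [-39.8, 3.1, -42, 1.44, 5]
    - [-39.8, 3.1, -42, 1.44, 5]
    - [-39.8, 3.1, -42, 1.44, 5]
    - [-39.8, 3.1, -42, 1.44, 5]
    - [-39.8, 3.1, -42, 1.44, 5]
    - [-39.8, 3.1, -42, 1.44, 5]
    - [-39.8, 3.1, -42, 1.44, 5]

```text
clock: 3.8
eef_pos: [473.2, 125.6, 200.3]
tool_rot: [-1.57, 0.0, -0.151]
force: [-0.3, -0.4, 0.3]
width: 50.1
```

```bash
python3 - <<'E'
from mv import *; from cell import ctrl
d,s=shot(ctrl,"wrist","w1"); print(s["clock"],s["eef_pos"],s["tool_rot"],s["width"],ing(s["eef_pos"]))
for q in ["block","block_stop","loop_bar","target","pointer","lane","marker"]:
    print(q,[(np.round(r["location"]),ing(r["location"]),round(r["confidence"],2)) for r in ctrl.mark_of(d,q)][:2])
E
```

```text
3.8 [473.24 125.57 200.31] [-1.57  0.   -0.15] 50.10327563157073 [-84.87   4.43 200.31]
block [(array([478., 123.,  15.]), array([-80.28,   2.52,  14.7 ]), 0.74)]
block_stop [(array([479., 188.,  29.]), array([-88.55,  67.21,  29.  ]), 0.58)]
loop_bar [(array([561., 131.,  46.]), array([ 1.3 , 22.85, 45.6 ]), 0.93)]
target [(array([675., 145.,  45.]), array([111.25,  54.15,  44.8 ]), 0.83), (array([646., 233.,  16.]), array([ 69.99, 136.4 ,  15.6 ]), 0.4)]
pointer [(array([649.,  43.,  46.]), array([101.29, -50.52,  46.3 ]), 0.81)]
lane [(array([638., 157.,  14.]), array([73.57, 60.58, 14.4 ]), 0.75)]
marker [(array([647., 230.,  16.]), array([ 71.23, 133.55,  15.6 ]), 0.65), (array([811., 287.,  -0.]), array([225.29, 214.3 ,  -0.2 ]), 0.57)]
```

View pics/w1.png

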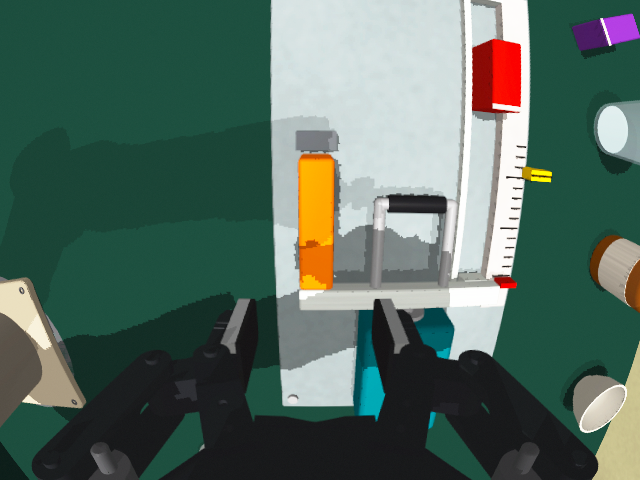

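```bash
python3 - <<'E'
from mv import *
a=cv2.imread("pics/w1.png")[120:320,280:560]; cv2.imwrite("pics/w1c.png",cv2.resize(a,None,fx=2.8,fy=2.8,interpolation=cv2.INTER_CUBIC))
E
```

```text
(no output)
```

View pics/w1c.png

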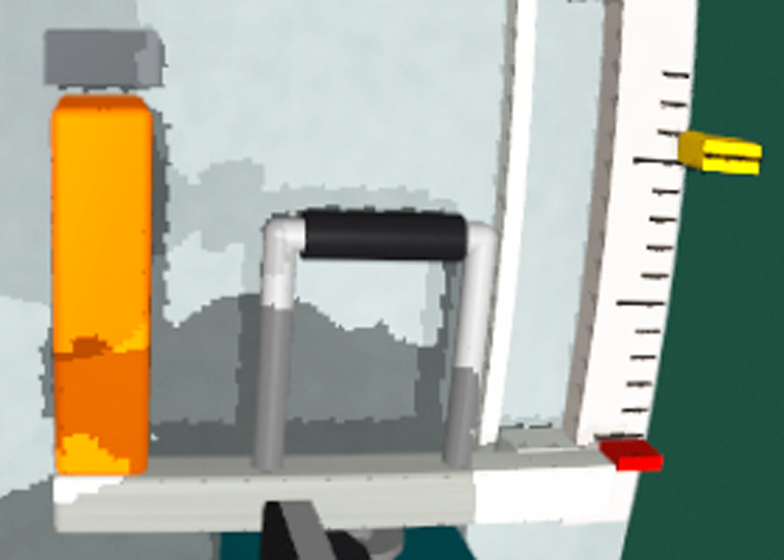

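```bash
cat > gg.py <<'E'
from mv import *
d=ld("w1")
w=lambda u,v:np.array([u/2.8+280,v/2.8+120])
for n,q,z in [("blk far L",(58,110),60),("blk far R",(149,108),60),("blk near L",(57,473),60),("blk near R",(146,472),60),
 ("tab line L",(703,154),45),("tab line R",(760,159),45),("pointer front top",(655,461),43),("pointer back",(620,445),43),("loop grip L",(303,235),50.5),("loop grip R",(466,237),50.5),("grip far edge",(385,211),43),("grip near",(385,258),43),("stop far",(90,30),30),("stop near",(90,86),30),("xbar front top",(400,473),52),("xbar L back",(55,532),52),("tick major",(655,160),26),("tick major2",(640,302),26)]:
    print(n,ing(atz(d,w(*q),z,d["pose"])))
p=d["pose"]
for X in [(-95,-55,52),(90,-55,52),(-100,-75,52),(99,-55,43),(0,20,43),(125,230,12),(-85,71,30)]:
    print(X,proj(d,g(*X),p))
E
python3 gg.py
```

```text
blk far L [-95.41  58.38  60.  ]
blk far R [-70.72  58.94  60.  ]
blk near L [-96.88 -49.33  60.  ]
blk near R [-70.12 -49.01  60.  ]
tab line L [111.33  51.19  45.  ]
tab line R [135.58  51.16  45.  ]
pointer front top [112.16 -57.71  43.  ]
pointer back [ 95.97 -50.97  43.  ]
loop grip L [-24.85  21.78  50.5 ]
loop grip R [25.84 22.12 50.5 ]
grip far edge [ 1.75 27.98 43.  ]
grip near [ 2.76 13.42 43.  ]
stop far [-86.9  79.7  30. ]
stop near [-86.92  62.8   30.  ]
xbar front top [ 11.66 -54.43  52.  ]
xbar L back [-98.19 -73.95  52.  ]
tick major [103.88  45.7   26.  ]
tick major2 [104.65  -4.38  26.  ]
(-95, -55, 52) [[302.95 290.88]]
(90, -55, 52) [[499.43 286.79]]
(-100, -75, 52) [[297.63 311.01]]
(99, -55, 43) [[503.32 282.62]]
(0, 20, 43) [[414.93 204.55]]
(125, 230, 12) [[526.84  -1.73]]
(-85, 71, 30) [[314.44 141.02]]
```

Emit:
apply_moves:
  motion:
    - [0.13, 5, 0, 0, 5]
    - [0.13, 10, 0, 0, 5]
    - [0.13, 14, 0, 0, 5]
    - [0.13, 16.5, 0, 0, 5]
    - [0.13, 17.8, 0, 0, 5]
    - [0.13, 17.8, 0, 0, 5]
    - [0.13, 17.8, 0, 0, 2]
    - [0.13, 17.8, 0, 0, 2]
    - [0.13, 17.8, 0, 0, 2]
    - [0.13, 17.8, 0, 0, 2]
    - [0.13, 17.8, 0, 0, 2]
    - [0.13, 17.8, 0, 0, 2]

```text
clock: 5.7
eef_pos: [475.8, 124.4, 23.4]
tool_rot: [-1.57, -0.002, -0.153]
force: [-0.6, -0.1, 6.2]
width: 27.6
```

```bash
python3 - <<'E'
from mv import *; from cell import ctrl
d,s=shot(ctrl,"wrist","w2"); print(s["clock"],s["eef_pos"],s["tool_rot"],s["width"],s["force"],ing(s["eef_pos"]))
a=cv2.imread("pics/top1.png")[260:360,430:530]; cv2.imwrite("pics/tray.png",cv2.resize(a,None,fx=5,fy=5,interpolation=cv2.INTER_CUBIC))
E
```

```text
5.7 [475.78 124.38  23.37] [-1.57 -0.   -0.15] 27.647975607768398 [-0.56 -0.07  6.23] [-82.19   3.63  23.37]
```

View pics/w2.png

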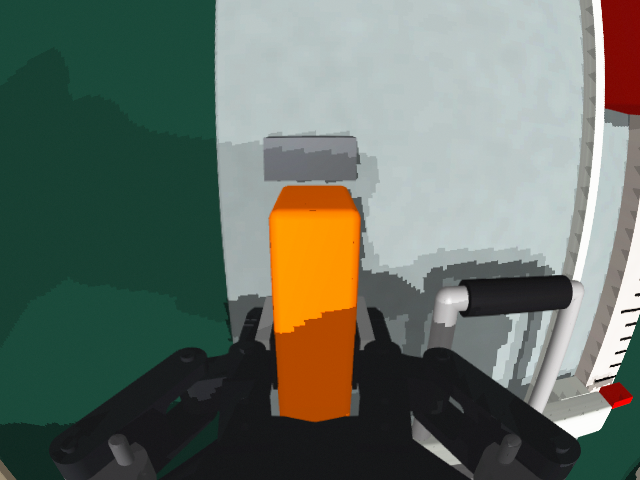

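View pics/tray.png

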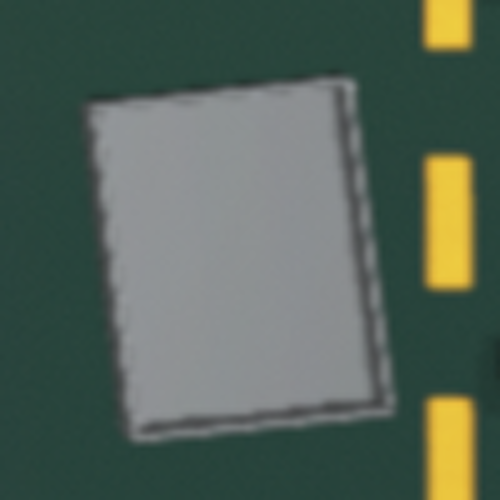

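```bash
python3 - <<'E'
from mv import *
T=ld("top1"); c=[(88,98),(352,78),(392,410),(132,436)]
W=np.array([atz(T,np.array(q)/5+[430,260],22) for q in c]); print(W,W.mean(0)); 
for i in range(4): e=W[(i+1)%4]-W[i]; print(np.linalg.norm(e),np.degrees(np.arctan2(e[1],e[0])))
E
```

```text
[[ 552.62 -309.8    22.  ]
 [ 566.38 -450.86   22.  ]
 [ 390.7  -471.47   22.  ]
 [ 373.77 -333.86   22.  ]] [ 470.87 -391.5    22.  ]
141.72850884558335 -84.42796750735218
176.88106316204602 -173.3084958118333
138.64788281690497 97.01634786659645
180.4619915914029 7.66175262936295
```

Emit:
apply_moves:
  motion:
    - [0, -1, 0, 0, 2]
    - [0, -4, 0, 0, 2]
    - [0, -8, 0, 0, 2]
    - [0, -12, 0, 0, 2]
    - [0, -12, 0, 0, 2]

```text
clock: 6.38
eef_pos: [476.8, 124.7, 145.2]
tool_rot: [-1.568, -0.005, -0.153]
force: [1.0, -0.2, -1.6]
width: 27.4
```

```bash
python3 - <<'E'
from mv import *; from cell import ctrl
s=ctrl.read_state(); print(plan(s,[471,-391,120],np.radians(-83.5)),plan(s,[471,-391,18],np.radians(-83.5)))
E
```

```text
(array([  7.26,   2.42, -51.06]), array([-0.01,  1.3 ,  0.  ])) (array([  7.2 ,  12.62, -51.09]), array([-0.01,  1.3 ,  0.  ]))
```

Emit:
apply_moves:
  motion:
    - [7.3, 0, -51, 1.3, 2]
    - [7.3, 0, -51, 1.3, 2]
    - [7.3, 0, -51, 1.3, 2]
    - [7.3, 0, -51, 1.3, 2]
    - [7.3, 0, -51, 1.3, 2]
    - [7.3, 0, -51, 1.3, 2]
    - [7.3, 0, -51, 1.3, 2]
    - [7.3, 0, -51, 1.3, 2]
    - [7.3, 0, -51, 1.3, 2]
    - [7.3, 2, -51, 1.3, 2]
    - [7.3, 2.4, -51, 1.3, 2]
    - [7.3, 2.4, -51, 1.3, 2]
    - [7.3, 2.4, -51, 1.3, 2]

```text
clock: 8.0
eef_pos: [470.0, -390.0, 118.5]
tool_rot: [-1.57, 0.0, -1.451]
force: [-0.4, -0.3, -1.9]
width: 27.5
```

```bash
python3 - <<'E'
from mv import *; from cell import ctrl
d,s=shot(ctrl,"wrist","w3"); print(s["clock"],s["eef_pos"],s["tool_rot"],s["width"],s["force"],plan(s,[471,-391,18],np.radians(-83.5)))
E
```

```text
8.0 [ 470.04 -390.    118.46] [-1.57  0.   -1.45] 27.536913160040186 [-0.37 -0.34 -1.88] (array([ 0.11, 10.05,  0.08]), array([-0.  ,  0.01, -0.  ]))
```

View pics/w3.png

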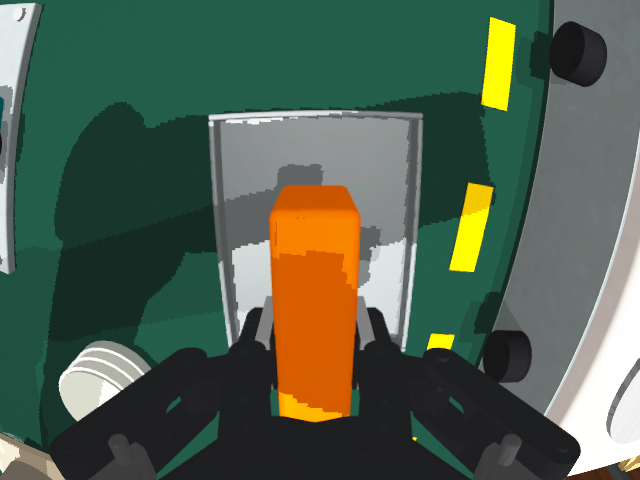

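Emit:
apply_moves:
  motion:
    - [0.1, 4, 0, 0, 2]
    - [0.1, 7.5, 0, 0, 2]
    - [0.1, 9.5, 0, 0, 2]
    - [0.1, 10.2, 0, 0, 2]
    - [0.1, 10.2, 0, 0, 2]
    - [0.1, 10.2, 0, 0, 4.6]
    - [0.1, 10.2, 0, 0, 4.6]
    - [0.1, 10.2, 0, 0, 4.6]
    - [0.1, 7, 0, 0, 4.6]
    - [0.1, 2, 0, 0, 4.6]
    - [0.1, -3, 0, 0, 4.6]
    - [0.1, -5, 0, 0, 4.6]

```text
clock: 9.55
eef_pos: [470.3, -393.3, 171.5]
tool_rot: [-1.568, -0.004, -1.453]
force: [1.4, 0.6, -1.4]
width: 45.9
```

```bash
python3 - <<'E'
from mv import *; from cell import ctrl
d,s=shot(ctrl,"wrist","w4"); print(s["clock"],s["eef_pos"],s["tool_rot"],s["width"],s["force"])
t,_=shot(ctrl,"top","top4")
print(ctrl.mark_of(t,"block"),ctrl.mark_of(d,"block"))
E
```

```text
9.55 [ 470.33 -393.31  171.46] [-1.57 -0.   -1.45] 45.93147416817697 [ 1.43  0.6  -1.42]
[{'location': [467.7, -389.8, 3.1], 'confidence': 0.56}] [{'location': [476.9, -391.4, 8.2], 'confidence': 0.79}]
```

View pics/w4.png

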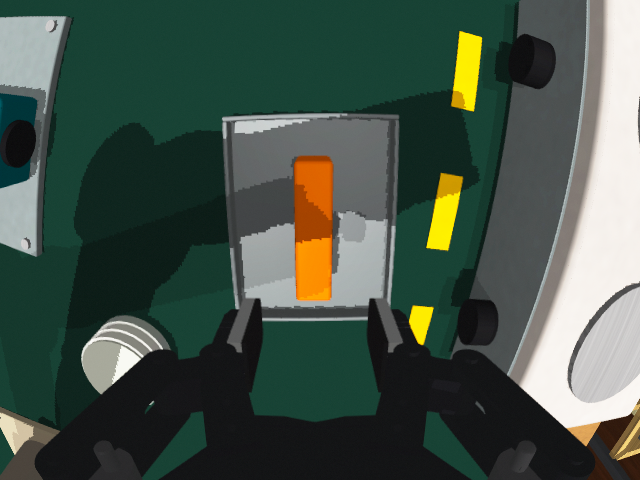

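```bash
python3 - <<'E'
from mv import *; from cell import ctrl
s=ctrl.read_state(); print(plan(s,g(70,60,200),GP[2]))
E
```

```text
(array([-52.53,  -3.21,  22.88]), array([-0. , -1.3, -0. ]))
```

Emit:
apply_moves:
  motion:
    - [-5, -3, 2, -0.1, 0]
    - [-52.5, -3, 22.9, -1.3, 0]
    - [-52.5, -3, 22.9, -1.3, 0]
    - [-52.5, -3, 22.9, -1.3, 0]
    - [-52.5, -3, 22.9, -1.3, 0]
    - [-52.5, -3, 22.9, -1.3, 0]
    - [-52.5, -3, 22.9, -1.3, 0]
    - [-52.5, -3, 22.9, -1.3, 0]
    - [-52.5, -3, 22.9, -1.3, 0]
    - [-52.5, -3, 22.9, -1.3, 0]
    - [-52.5, -3, 22.9, -1.3, 0]
    - [-52.5, -3, 22.9, -1.3, 0]
    - [-52.5, -3, 22.9, -1.3, 0]
    - [-52.5, -3, 22.9, -1.3, 0]

```text
clock: 11.5
eef_pos: [635.3, 154.7, 198.6]
tool_rot: [-1.571, -0.0, -0.155]
force: [0.1, 0.1, -0.5]
width: 0.3
```

```bash
python3 - <<'E'
from mv import *; from cell import ctrl
d,s=shot(ctrl,"wrist","w5"); print(s["clock"],s["eef_pos"],s["tool_rot"],s["width"],s["force"],ing(s["eef_pos"]))
a=cv2.imread("pics/w5.png")[60:400,180:500]; cv2.imwrite("pics/w5c.png",cv2.resize(a,None,fx=1.75,fy=1.75,interpolation=cv2.INTER_CUBIC))
E
```

```text
11.5 [635.28 154.72 198.56] [-1.57 -0.   -0.16] 0.3236665189187867 [ 0.07  0.1  -0.46] [ 70.98  57.48 198.56]
```

View pics/w5.png

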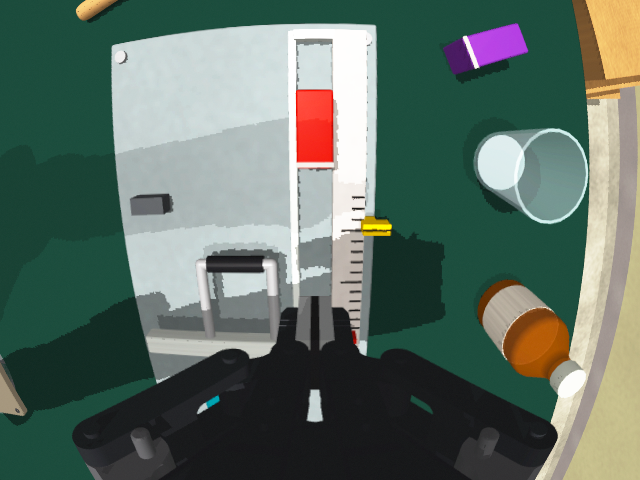

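```bash
python3 - <<'E'
from mv import *
d=ld("w5")
for n,q,z in [("mk farL",(297,90),62),("mk farR",(332,90),62),("mk nearL",(296,165),62),("mk nearR",(333,167),62),("lane end inner",(314,40),22),("stop far L",(131,196),30),("tab line",(376,226),45),("tab tip near",(363,226),45),("grip L",(207,265),50.5),("grip R",(270,265),50.5),("plate BR corner",(375,25),12),("plateL",(111,46),12)]:
    print(n,ing(atz(d,q,z,d["pose"])))
from cell import ctrl; s=ctrl.read_state(); print(plan(s,g(70.5,197,170),GP[2]))
E
```

```text
mk farL [ 58.61 164.1   62.  ]
mk farR [ 84.33 163.97  62.  ]
mk nearL [ 57.28 107.45  62.  ]
mk nearR [ 85.11 105.8   62.  ]
lane end inner [ 71.28 211.83  22.  ]
stop far L [-98.87  81.61  30.  ]
tab line [122.37  54.71  45.  ]
tab tip near [111.36  54.71  45.  ]
grip L [-22.45  22.13  50.5 ]
grip R [33.11 22.37 50.5 ]
plate BR corner [124.76 229.75  12.  ]
plateL [-123.52  228.95   12.  ]
(array([-0.11,  2.86, 13.91]), array([-0.  , -0.01,  0.  ]))
```

View pics/w5c.png

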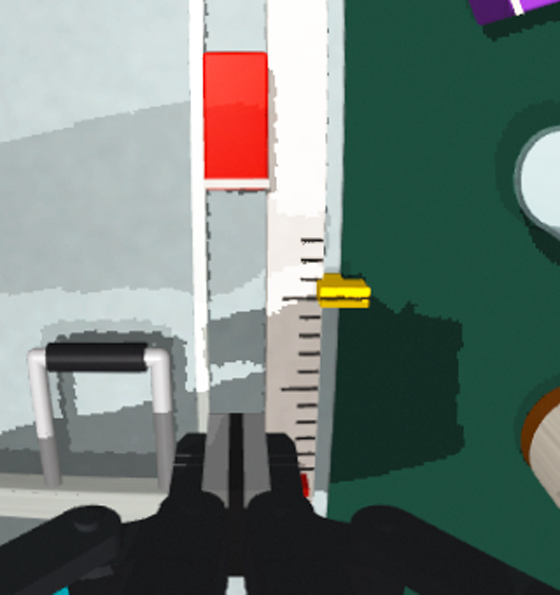

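Emit:
apply_moves:
  motion:
    - [-0.1, 0, 5, 0, 0]
    - [-0.1, 0, 10, 0, 0]
    - [-0.1, 0, 13.9, 0, 0]
    - [-0.1, 4, 13.9, 0, 0]
    - [-0.1, 9, 13.9, 0, 0]
    - [-0.1, 13, 13.9, 0, 0]
    - [-0.1, 15.5, 13.9, 0, 0]
    - [-0.1, 16.5, 13.9, 0, 0]
    - [-0.1, 16.5, 13.9, 0, 0]

```text
clock: 12.68
eef_pos: [655.5, 293.5, 33.3]
tool_rot: [-1.571, 0.0, -0.153]
force: [0.4, 0.3, -0.9]
width: -0.2
```

```bash
python3 - <<'E'
from mv import *; from cell import ctrl
d,s=shot(ctrl,"wrist","w6"); print(s["clock"],s["eef_pos"],s["tool_rot"],s["width"],s["force"],ing(s["eef_pos"]))
print(plan(s,g(70,40,33),GP[2]))
E
```

```text
12.675 [655.52 293.48  33.25] [-1.57  0.   -0.15] -0.18257172459044346 [ 0.36  0.26 -0.85] [ 70.25 197.7   33.25]
(array([  0.03,   0.03, -15.77]), array([ 0., -0., -0.]))
```

View pics/w6.png

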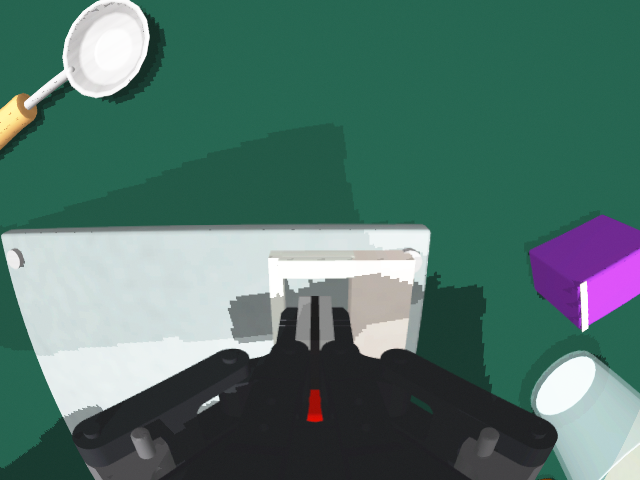

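Emit:
apply_moves:
  motion:
    - [0, 0, -0.8, 0, 0]
    - [0, 0, -1.6, 0, 0]
    - [0, 0, -2.4, 0, 0]
    - [0, 0, -3.4, 0, 0]
    - [0, 0, -4.5, 0, 0]
    - [0, 0, -5.7, 0, 0]
    - [0, 0, -6.9, 0, 0]
    - [0, 0, -8.1, 0, 0]
    - [0, 0, -9.3, 0, 0]
    - [0, 0, -10.5, 0, 0]
    - [0, 0, -11.7, 0, 0]
    - [0, 0, -12.9, 0, 0]
    - [0, 0, -14, 0, 0]
    - [0, 0, -14.9, 0, 0]
    - [0, 0, -15.5, 0, 0]
    - [0, 0, -16, 0, 0]
    - [0, 0, -16, 0, 0]

```text
clock: 14.85
eef_pos: [631.1, 135.2, 33.3]
tool_rot: [-1.571, 0.0, -0.153]
force: [-0.6, -0.7, -0.2]
width: -0.1
```

```bash
python3 - <<'E'
from mv import *; from cell import ctrl
s=ctrl.read_state(); print(s["clock"],s["force"],ing(s["eef_pos"]))
d,_=shot(ctrl,"scene","s7");t,_=shot(ctrl,"top","t7")
a=np.vstack([cv2.resize(d["image"][215:305,300:450],None,fx=4,fy=3.3,interpolation=2)[:,:,::-1],cv2.resize(t["image"][210:285,200:350],None,fx=4,fy=4,interpolation=2)[:,:,::-1]]); print(a.shape); cv2.imwrite("pics/c7.png",a)
E
```

```text
14.85 [-0.62 -0.71 -0.17] [69.74 37.53 33.29]
(597, 600, 3)
```

View pics/c7.png

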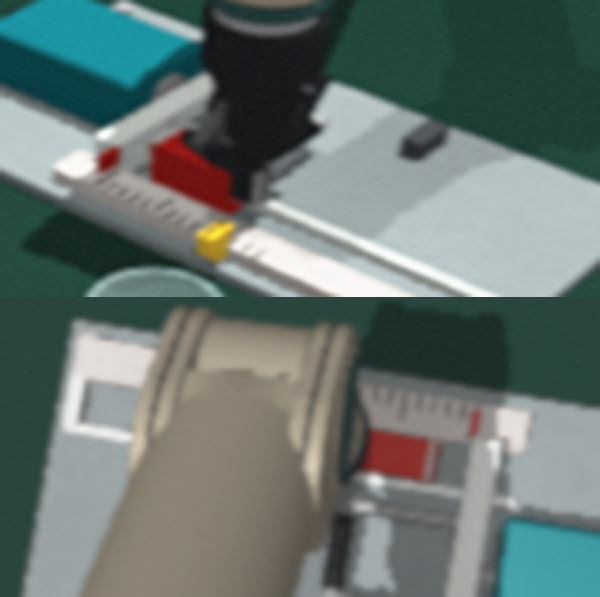

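Emit:
apply_moves:
  motion:
    - [0, 0, -0.4, 0, 0]
    - [0, 0, -0.8, 0, 0]
    - [0, 0, -1.2, 0, 0]
    - [0, 0, -1.5, 0, 0]
    - [0, 0, -1.7, 0, 0]
    - [0, 0, -1.85, 0, 0]
    - [0, 0, -1.95, 0, 0]
    - [0, 0, -1.95, 0, 0]

```text
clock: 15.95
eef_pos: [628.1, 116.3, 33.3]
tool_rot: [-1.571, -0.0, -0.153]
force: [-0.2, 0.2, 0.8]
width: 0.1
```

```bash
python3 - <<'E'
from mv import *; from cell import ctrl
s=ctrl.read_state(); print(s["clock"],s["force"],ing(s["eef_pos"]))
d,_=shot(ctrl,"scene","s8");t,_=shot(ctrl,"top","t8")
a=np.vstack([cv2.resize(d["image"][215:305,300:450],None,fx=4,fy=3.3,interpolation=2)[:,:,::-1],cv2.resize(t["image"][210:285,200:350],None,fx=4,fy=4,interpolation=2)[:,:,::-1]]); print(a.shape); cv2.imwrite("pics/c8.png",a)
E
```

```text
15.95 [-0.23  0.2   0.83] [69.66 18.41 33.3 ]
(597, 600, 3)
```

View pics/c8.png

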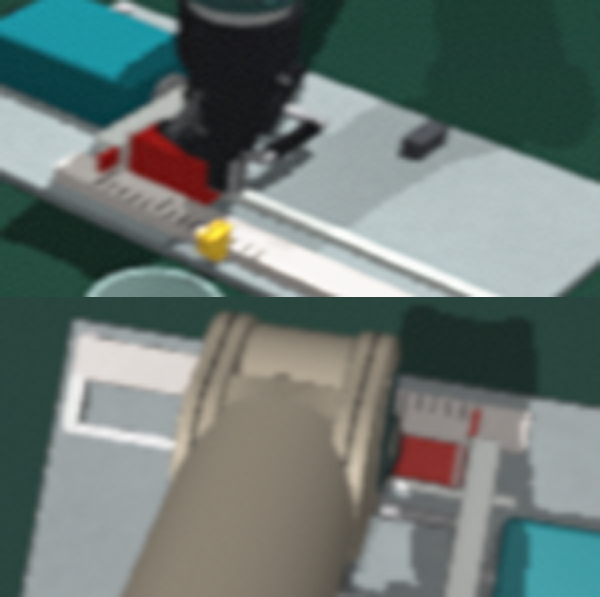

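Nearly there; a gentle push on until the force shows contact.

Emit:
apply_moves:
  motion:
    - [0, 0, -0.15, 0, 0]
    - [0, 0, -0.3, 0, 0]
    - [0, 0, -0.4, 0, 0]
    - [0, 0, -0.4, 0, 0]

```text
clock: 16.55
eef_pos: [627.5, 113.9, 33.3]
tool_rot: [-1.569, 0.0, -0.152]
force: [0.3, 4.8, -1.3]
width: 0.1
```

Emit:
apply_moves:
  motion:
    - [0, 0, -0.15, 0, 0]
    - [0, 0, -0.15, 0, 0]
    - [0, 0, -0.15, 0, 0]

```text
clock: 16.92
eef_pos: [627.5, 113.9, 33.5]
tool_rot: [-1.567, -0.0, -0.151]
force: [0.3, 7.6, -0.0]
width: 0.0
```

```bash
python3 - <<'E'
from mv import *; from cell import ctrl
s=ctrl.read_state(); print(s["clock"],s["force"],ing(s["eef_pos"]))
d,_=shot(ctrl,"scene","s9");t,_=shot(ctrl,"top","t9")
a=np.vstack([cv2.resize(d["image"][225:285,305:405],None,fx=6,fy=5,interpolation=2)[:,:,::-1],cv2.resize(t["image"][220:270,260:360],None,fx=6,fy=6,interpolation=2)[:,:,::-1]]); cv2.imwrite("pics/c9.png",a)
E
```

```text
16.925 [ 0.28  7.59 -0.01] [69.45 15.95 33.47]
```

View pics/c9.png

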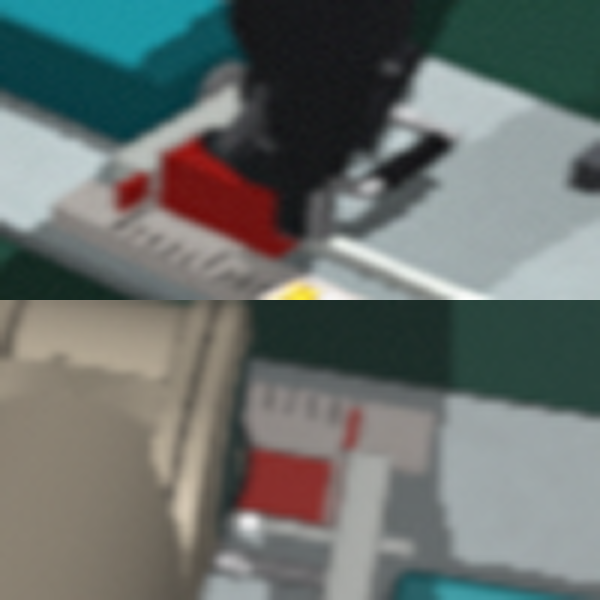

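```bash
python3 - <<'E'
from mv import *; from cell import ctrl
s=ctrl.read_state(); print(plan(s,g(1,20.5,130),GP[2]-np.pi/2))
E
```

```text
(array([-6.84, -9.66,  0.48]), array([-0.  ,  1.57, -0.  ]))
```

Emit:
apply_moves:
  motion:
    - [0, 0, 0.8, 0, 0]
    - [0, 0, 2.2, 0, 0]
    - [0, -3, 2.2, 0, 0]
    - [0, -8, 2.2, 0, 0]
    - [-3, -9.6, 1.5, 0.15, 5]
    - [-6.9, -9.6, 0.8, 1.57, 5]
    - [-6.9, -9.6, 0.8, 1.57, 5]
    - [-6.9, -9.6, 0.8, 1.57, 5]
    - [-6.9, -9.6, 0.8, 1.57, 5]
    - [-6.9, -9.6, 0.8, 1.57, 5]
    - [-6.9, -9.6, 0.8, 1.57, 5]
    - [-6.9, -9.6, 0.8, 1.57, 5]
    - [-6.9, -9.6, 0.8, 1.57, 5]
    - [-6.9, -9.6, 0.8, 1.57, 5]
    - [-6.9, -9.6, 0.8, 1.57, 5]
    - [-6.9, -9.6, 0.8, 1.57, 5]

```text
clock: 19.02
eef_pos: [560.4, 129.4, 129.4]
tool_rot: [-1.571, 0.0, -1.722]
force: [-0.3, 0.4, 0.0]
width: 50.1
```

```bash
python3 - <<'E'
from mv import *; from cell import ctrl
d,s=shot(ctrl,"wrist","w10"); print(s["clock"],s["eef_pos"],s["tool_rot"],s["qpos"],s["width"],s["force"],ing(s["eef_pos"]))
E
```

```text
19.025 [560.35 129.39 129.4 ] [-1.57  0.   -1.72] [-0.75  0.8   0.8   1.84 -0.76  0.84 -1.28] 50.05029291727224 [-0.32  0.35  0.04] [  0.69  21.23 129.4 ]
```

View pics/w10.png

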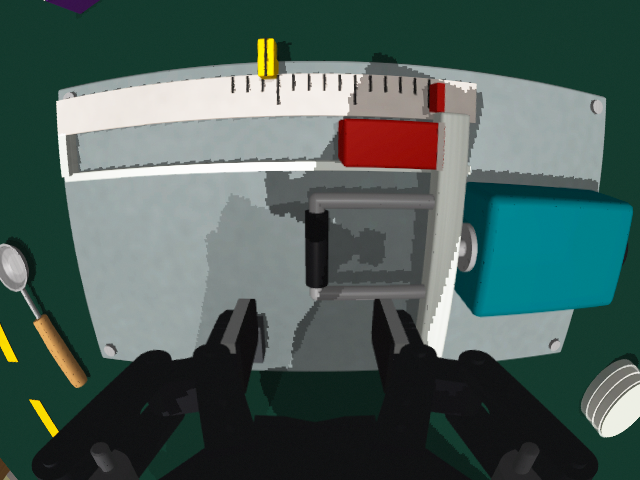

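```bash
python3 - <<'E'
from mv import *
a=cv2.imread("pics/w10.png")[25:305,225:485]; cv2.imwrite("pics/w10c.png",cv2.resize(a,None,fx=2.1,fy=2.1,interpolation=cv2.INTER_CUBIC))
a=cv2.imread("pics/w10.png")[30:130,230:480]; cv2.imwrite("pics/w10d.png",cv2.resize(a,None,fx=3.2,fy=3.2,interpolation=cv2.INTER_CUBIC))
E
```

```text
(no output)
```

View pics/w10d.png

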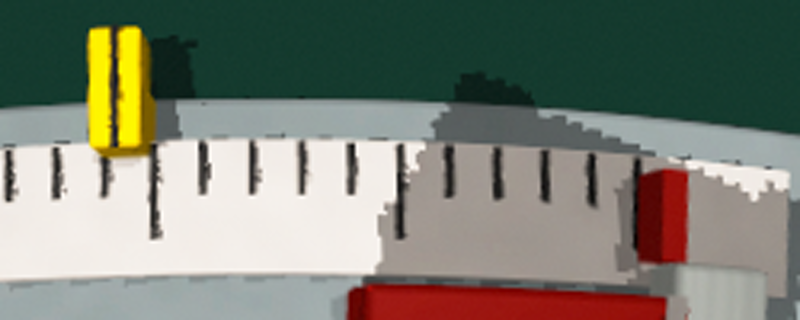

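View pics/w10c.png

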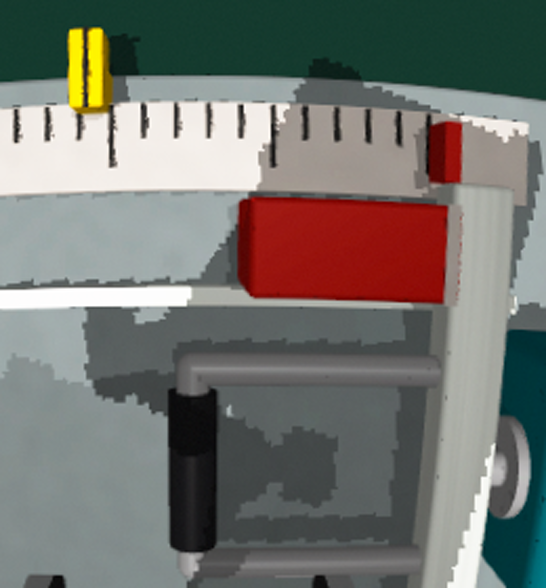

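```bash
python3 - <<'E'
from mv import *
d=ld("w10"); w=lambda u,v:np.array([u/3.2+230,v/3.2+30]); w2=lambda u,v:np.array([u/2.1+225,v/2.1+25])
for n,q,z in [("tab line outer",w(116,30),45),("tab line inner",w(114,145),45),("ptr top L",w(655,172),47),("ptr top R",w(687,172),47),("ptr topL low",w(652,258),47),("xbar front R",w(668,266),52),("tick100",w(153,200),26),("tick50",w(400,190),26),("tick0",w(637,200),26),("mk -y top",w2(447,250),62),("mk +y top",w2(251,250),62),("grip L",w2(193,392),50.5),("grip R",w2(193,550),50.5),("grip +y edge",w2(169,470),43),("grip -y",w2(216,470),43),("xbar front top mid",w2(452,400),52)]:
    print(n,ing(atz(d,q,z,d["pose"])))
E
```

```text
tab line outer [134.16  50.79  45.  ]
tab line inner [111.3   51.14  45.  ]
ptr top L [108.57 -51.78  47.  ]
ptr top R [109.19 -58.39  47.  ]
ptr topL low [ 91.55 -51.45  47.  ]
xbar front R [ 90.01 -53.09  52.  ]
tick100 [102.01  45.66  26.  ]
tick50 [104.14  -4.5   26.  ]
tick0 [104.79 -54.7   26.  ]
mk -y top [ 71.39 -49.81  62.  ]
mk +y top [69.45  4.99 62.  ]
grip L [27.39 20.41 50.5 ]
grip R [-23.27  20.35  50.5 ]
grip +y edge [ 0.67 27.81 43.  ]
grip -y [ 0.66 13.18 43.  ]
xbar front top mid [ 25.95 -57.93  52.  ]
```

Emit:
apply_moves:
  motion:
    - [0.07, 4, 0.1, 0, 5]
    - [0.07, 8, 0.1, 0, 5]
    - [0.07, 10, 0.1, 0, 5]
    - [0.07, 10.5, 0.1, 0, 5]
    - [0.07, 10.5, 0.1, 0, 5]
    - [0.07, 10.5, 0.1, 0, 0.8]
    - [0.07, 10.5, 0.1, 0, 0.8]
    - [0.07, 10.5, 0.1, 0, 0.8]
    - [0.07, 10.5, 0.1, 0, 0.8]
    - [0.07, 10.5, 0.1, 0, 0.8]
    - [0.07, 10.5, 0.1, 0, 0.8]

```text
clock: 20.45
eef_pos: [561.7, 128.0, 25.4]
tool_rot: [-1.569, -0.0, -1.723]
force: [-1.8, -1.9, 6.4]
width: 13.0
```

```bash
python3 - <<'E'
from mv import *; from cell import ctrl
d,s=shot(ctrl,"wrist","w11"); print(s["clock"],s["eef_pos"],s["tool_rot"],s["width"],s["force"],ing(s["eef_pos"]))
E
```

```text
20.45 [561.74 127.96  25.41] [-1.57 -0.   -1.72] 12.96120279785542 [-1.8  -1.89  6.42] [ 2.27 20.02 25.41]
```

View pics/w11.png

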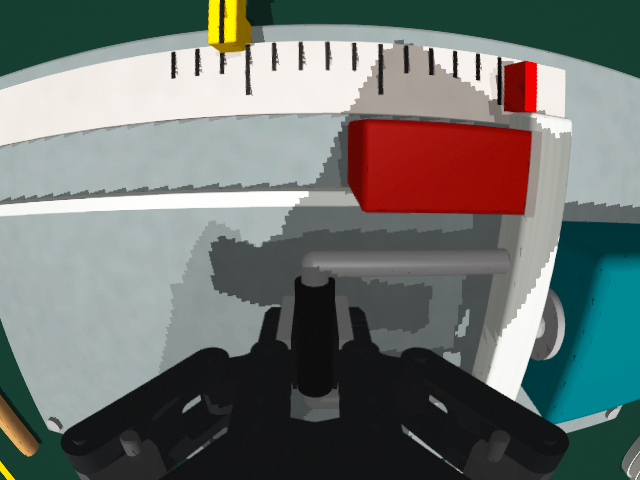

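Emit:
apply_moves:
  motion:
    - [-0.3, 0, 0, 0, 0.8]
    - [-0.8, 0, 0, 0, 0.8]
    - [-1.4, 0, 0, 0, 0.8]
    - [-2, 0, 0, 0, 0.8]
    - [-2.6, 0, 0, 0, 0.8]
    - [-3.2, 0, 0, 0, 0.8]
    - [-3.8, 0, 0, 0, 0.8]
    - [-4.4, 0, 0, 0, 0.8]
    - [-5, 0, 0, 0, 0.8]
    - [-5.6, 0, 0, 0, 0.8]
    - [-6.2, 0, 0, 0, 0.8]
    - [-6.8, 0, 0, 0, 0.8]
    - [-7.4, 0, 0, 0, 0.8]
    - [-7.9, 0, 0, 0, 0.8]
    - [-8.3, 0, 0, 0, 0.8]
    - [-8.7, 0, 0, 0, 0.8]
    - [-9, 0, 0, 0, 0.8]
    - [-9.2, 0, 0, 0, 0.8]
    - [-9.2, 0, 0, 0, 0.8]

```text
clock: 22.88
eef_pos: [574.8, 215.1, 25.4]
tool_rot: [-1.57, -0.005, -1.725]
force: [-2.6, -6.9, 7.2]
width: 13.0
```

```bash
python3 - <<'E'
from mv import *; from cell import ctrl
d,s=shot(ctrl,"wrist","w12"); print(s["clock"],s["eef_pos"],s["tool_rot"],s["width"],s["force"],ing(s["eef_pos"]))
a=cv2.imread("pics/w12.png")[0:260,180:580]; cv2.imwrite("pics/w12c.png",cv2.resize(a,None,fx=2,fy=2,interpolation=cv2.INTER_CUBIC))
E
```

```text
22.875 [574.84 215.08  25.37] [-1.57 -0.01 -1.73] 13.04119150060892 [-2.6  -6.91  7.22] [  2.19 108.12  25.37]
```

View pics/w12c.png

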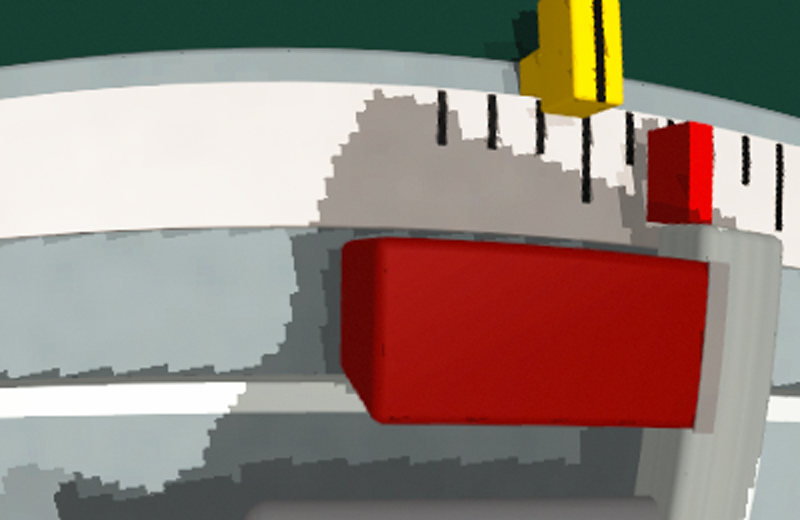

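```bash
cat > al.py <<'E'
from mv import *
import sys
def al(fn,tab,pL,pR,mk,s=2,off=(180,0)):
    d=ld(fn); w=lambda q:np.array(q)/s+off; f=lambda q,z:ing(atz(d,w(q),z,d["pose"]))
    t=f(tab,45);
    for z in (45,47,50,52): print(z,"ptr mid - tab",(f(pL,z)+f(pR,z))[1]/2-t[1], "thick",f(pL,z)-f(pR,z),f(pR,z)[0])
    print("tab",t,"mk white end",f(mk,62), f(mk,62)[1]-t[1])
E
python3 - <<'E'
from al import *
al("w12",(601,100),(688,124),(713,125),(712,430))
d=ld("w12")
for q in [(586,190),(779,220)]: print(ing(atz(d,np.array(q)/2+[180,0],26,d["pose"])))
E
```

```text
45 ptr mid - tab -21.142492525459303 thick [-0.8   5.74  0.  ] 110.61837538526598
47 ptr mid - tab -19.853023697279507 thick [-0.79  5.65  0.  ] 110.15460311164746
50 ptr mid - tab -17.91882045500983 thick [-0.77  5.51  0.  ] 109.45894470121965
52 ptr mid - tab -16.629351626830044 thick [-0.76  5.42  0.  ] 108.99517242760102
tab [111.44  50.83  45.  ] mk white end [56.28 34.41 62.  ] -16.41964466183812
[96.67 45.27 26.  ]
[96.62 -5.17 26.  ]
```

```bash
python3 - <<'E'
from al import *
from cell import ctrl
d=ld("w12"); f=lambda q,z:ing(atz(d,np.array(q)/2+[180,0],z,d["pose"]))
print("front edge top", f((708,232),52),f((729,265),52), f((707,265),62),f((695,428),62))
e=ld("w11"); f=lambda q,z:ing(atz(e,np.array(q),z,e["pose"]))
print("w11 ptr",f((523,62),47),f((537,63),47),f((537,63),52),"tab",f((222,40),45),"front",f((531,120),52),"mk",f((531,130),62),f((524,213),62))
t,_=shot(ctrl,"top","t13"); s,_=shot(ctrl,"scene","s13")
cv2.imwrite("pics/c13.png",np.vstack([cv2.resize(s["image"][225:305,310:430],None,fx=6,fy=3.6,interpolation=2),cv2.resize(t["image"][215:265,230:350],None,fx=6,fy=6,interpolation=2)])[:,:,::-1])
E
```

```text
front edge top [89.55 32.29 52.  ] [84.21 27.22 52.  ] [83.54 38.79 62.  ] [56.54 38.07 62.  ]
w11 ptr [109.43 -53.63  47.  ] [110.15 -59.92  47.  ] [108.99 -56.61  52.  ] tab [112.09  51.14  45.  ] front [ 88.15 -54.38  52.  ] mk [ 84.4  -48.14  62.  ] [ 57.07 -48.45  62.  ]
```

View pics/c13.png

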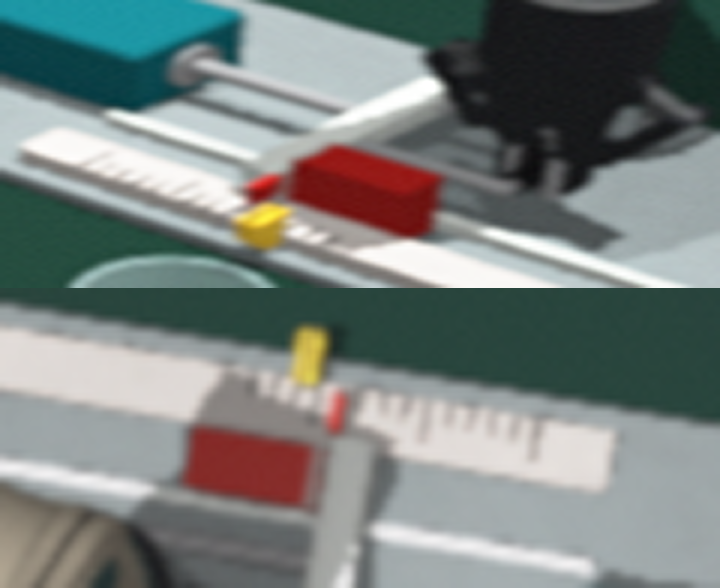

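Emit:
apply_moves:
  motion:
    - [-0.3, 0, 0, 0, 0.8]
    - [-0.6, 0, 0, 0, 0.8]
    - [-0.9, 0, 0, 0, 0.8]
    - [-1.15, 0, 0, 0, 0.8]
    - [-1.35, 0, 0, 0, 0.8]
    - [-1.5, 0, 0, 0, 0.8]
    - [-1.5, 0, 0, 0, 0.8]

```text
clock: 23.9
eef_pos: [577.0, 229.2, 25.4]
tool_rot: [-1.571, -0.006, -1.726]
force: [-4.0, -8.6, 8.3]
width: 12.8
```

```bash
python3 - <<'E'
from mv import *; from cell import ctrl
d,s=shot(ctrl,"wrist","w14"); print(s["clock"],s["eef_pos"],s["tool_rot"],s["width"],s["force"],ing(s["eef_pos"]))
a=cv2.imread("pics/w14.png")[0:260,240:640]; cv2.imwrite("pics/w14c.png",cv2.resize(a,None,fx=2,fy=2,interpolation=cv2.INTER_CUBIC))
t,_=shot(ctrl,"top","t14"); s,_=shot(ctrl,"scene","s14")
cv2.imwrite("pics/c14.png",np.vstack([cv2.resize(s["image"][235:295,320:400],None,fx=7,fy=4.5,interpolation=2),cv2.resize(t["image"][215:255,250:330],None,fx=7,fy=7,interpolation=2)])[:,:,::-1])
E
```

```text
23.9 [576.97 229.16  25.39] [-1.57 -0.01 -1.73] 12.841733683568817 [-3.98 -8.64  8.34] [  2.2  122.36  25.39]
```

View pics/w14c.png

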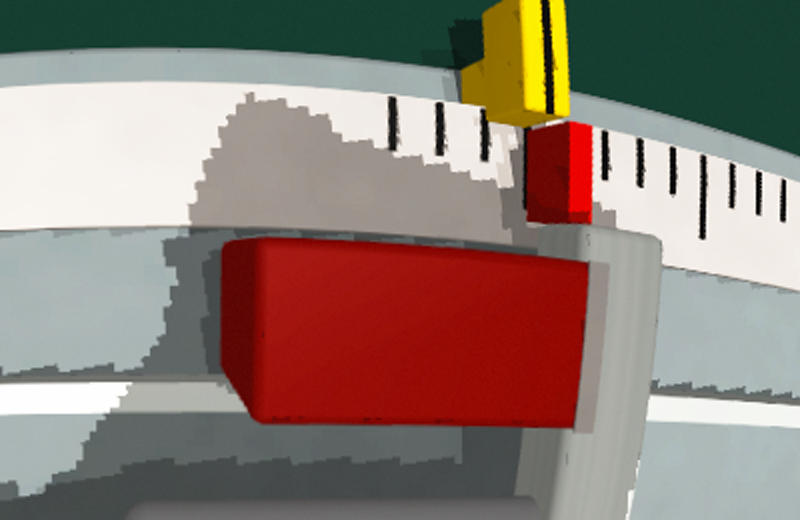

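View pics/c14.png

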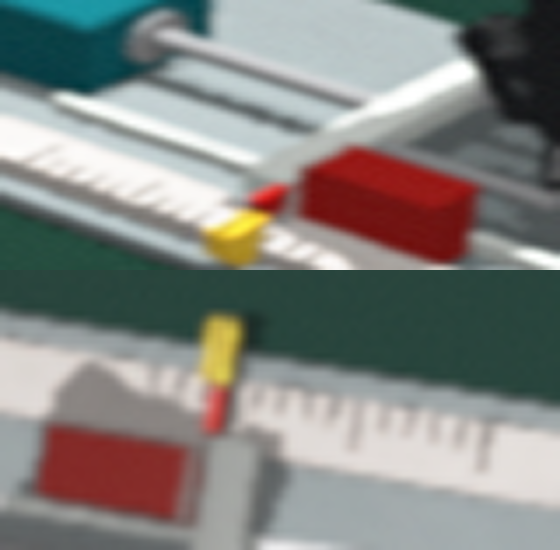

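```bash
python3 - <<'E'
from al import *
d=ld("w14"); f=lambda q,z:ing(atz(d,np.array(q)/2+[240,0],z,d["pose"]))
print("front edge top", f((588,232),52), "mk",f((588,265),62),f((574,428),62),"tab",f((550,110),45),"tick100",f((525,200),26),"tick50",f((703,220),26))
al("w14",(550,110),(568,124),(591,125),(588,430),2,(240,0))
T=ld("t14"); w=lambda q:np.array(q)/7+[250,215-270/7]
print("top: tab",ing(atz(T,w((222,350)),45)),"ptr",ing(atz(T,w((216,405)),49)))
E
```

```text
front edge top [89.54 46.47 52.  ] mk [83.55 52.78 62.  ] [56.51 52.48 62.  ] tab [111.83  50.67  45.  ] tick100 [96.12 45.6  26.  ] tick50 [98.71 -5.3  26.  ]
45 ptr mid - tab -6.586022565614137 thick [-0.72  5.28  0.  ] 110.52885281330934
47 ptr mid - tab -5.2975794148683235 thick [-0.71  5.19  0.  ] 110.0673083306101
50 ptr mid - tab -3.364914688749593 thick [-0.69  5.07  0.  ] 109.37499160656121
52 ptr mid - tab -2.0764715380037586 thick [-0.68  4.98  0.  ] 108.91344712386187
tab [111.83  50.67  45.  ] mk white end [56.23 49.46 62.  ] -1.210334451294365
top: tab [122.56  48.17  45.  ] ptr [101.23  46.26  49.  ]
```

Emit:
apply_moves:
  motion:
    - [-0.15, 0, 0, 0, 0.8]
    - [-0.25, 0, 0, 0, 0.8]
    - [-0.33, 0, 0, 0, 0.8]
    - [-0.33, 0, 0, 0, 0.8]
    - [-0.33, 0, 0, 0, 0.8]
    - [-0.33, 0, 0, 0, 0.8]
    - [-0.33, 0, 0, 0, 0.8]
    - [-0.33, 0, 0, 0, 0.8]

```text
clock: 25.05
eef_pos: [577.4, 232.1, 25.4]
tool_rot: [-1.571, -0.006, -1.726]
force: [-4.4, -9.3, 8.7]
width: 13.4
```

```bash
python3 - <<'E'
from mv import *; from cell import ctrl
d,s=shot(ctrl,"wrist","w15"); print(s["clock"],s["eef_pos"],s["tool_rot"],s["width"],s["force"],ing(s["eef_pos"]))
a=cv2.imread("pics/w15.png")[0:260,240:640]; cv2.imwrite("pics/w15c.png",cv2.resize(a,None,fx=2,fy=2,interpolation=cv2.INTER_CUBIC))
t,_=shot(ctrl,"top","t15"); s,_=shot(ctrl,"scene","s15")
cv2.imwrite("pics/c15.png",np.vstack([cv2.resize(s["image"][235:295,320:400],None,fx=7,fy=4.5,interpolation=2),cv2.resize(t["image"][215:255,250:330],None,fx=7,fy=7,interpolation=2)])[:,:,::-1])
E
```

```text
25.05 [577.4  232.13  25.39] [-1.57 -0.01 -1.73] 13.404973333995901 [-4.37 -9.3   8.69] [  2.18 125.37  25.39]
```

View pics/w15c.png

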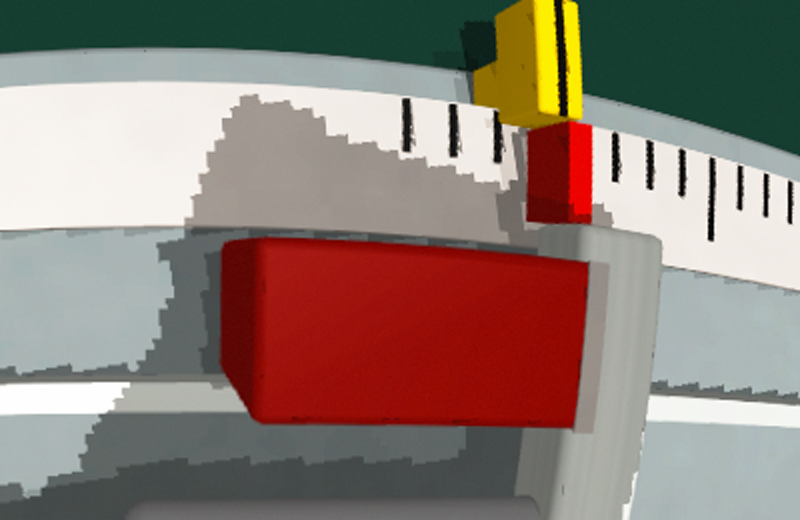

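View pics/c15.png

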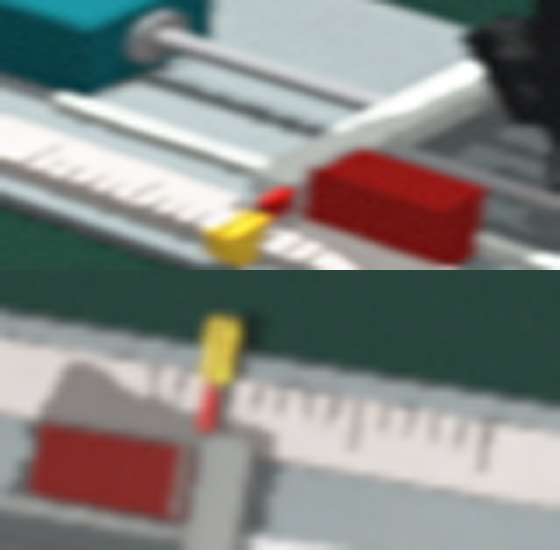

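Emit:
apply_moves:
  motion:
    - [0, 0, 0, 0, 0.8]
    - [0, 0, 0, 0, 0.8]
    - [0, 0, 0, 0, 0.8]
    - [0, 0, 0, 0, 0.8]
    - [0, 0, 0, 0, 0.8]
    - [0, 0, 0, 0, 0.8]
    - [0, 0, 0, 0, 0.8]
    - [0, 0, 0, 0, 0.8]
    - [0, 0, 0, 0, 0.8]
    - [0, 0, 0, 0, 0.8]
    - [0, 0, 0, 0, 0.8]
    - [0, 0, 0, 0, 0.8]

```text
clock: 26.7
eef_pos: [577.4, 232.1, 25.4]
tool_rot: [-1.571, -0.006, -1.726]
force: [-4.5, -9.3, 9.5]
width: 13.2
```

```bash
python3 - <<'E'
from al import *
al("w15",(563,110),(569,124),(592,125),(588,430),2,(240,0))
d=ld("w15"); f=lambda q,z:ing(atz(d,np.array(q)/2+[240,0],z,d["pose"])); print("front",f((588,232),52),"mk",f((588,265),62))
E
```

```text
45 ptr mid - tab -3.939035309600726 thick [-0.72  5.29  0.  ] 110.52740764345101
47 ptr mid - tab -2.6460348193592367 thick [-0.71  5.2   0.  ] 110.06576806096626
50 ptr mid - tab -0.7065340839969991 thick [-0.69  5.08  0.  ] 109.37330868723912
52 ptr mid - tab 0.5864664062444689 thick [-0.68  4.99  0.  ] 108.91166910475437
tab [112.28  50.78  45.  ] mk white end [56.19 52.46 62.  ] 1.6805687421458018
front [89.5  49.46 52.  ] mk [83.51 55.77 62.  ]
```

Emit:
apply_moves:
  motion:
    - [0.2, 0, 0, 0, 0.8]
    - [0.6, 0, 0, 0, 0.8]
    - [1.1, 0, 0, 0, 0.8]
    - [1.7, 0, 0, 0, 0.8]
    - [2.3, 0, 0, 0, 0.8]
    - [2.9, 0, 0, 0, 0.8]
    - [3.5, 0, 0, 0, 0.8]
    - [4.1, 0, 0, 0, 0.8]
    - [4.7, 0, 0, 0, 0.8]
    - [5.3, 0, 0, 0, 0.8]
    - [5.9, 0, 0, 0, 0.8]
    - [6.5, 0, 0, 0, 0.8]
    - [7.1, 0, 0, 0, 0.8]
    - [7.7, 0, 0, 0, 0.8]
    - [8.3, 0, 0, 0, 0.8]
    - [8.8, 0, 0, 0, 0.8]
    - [9.3, 0, 0, 0, 0.8]
    - [9.7, 0, 0, 0, 0.8]
    - [10, 0, 0, 0, 0.8]
    - [10, 0, 0, 0, 0.8]

```text
clock: 29.2
eef_pos: [563.1, 136.9, 25.4]
tool_rot: [-1.569, -0.001, -1.724]
force: [-1.5, -2.7, 5.9]
width: 13.1
```

```bash
python3 - <<'E'
from mv import *; from cell import ctrl
s=ctrl.read_state(); print(s["clock"],s["width"],s["force"],ing(s["eef_pos"]))
E
```

```text
29.2 13.052379730106825 [-1.51 -2.73  5.89] [ 2.27 29.07 25.41]
```

Emit:
apply_moves:
  motion:
    - [0.2, 0, 0, 0, 0.8]
    - [0.4, 0, 0, 0, 0.8]
    - [0.6, 0, 0, 0, 0.8]
    - [0.75, 0, 0, 0, 0.8]
    - [0.85, 0, 0, 0, 0.8]
    - [0.95, 0, 0, 0, 0.8]
    - [1.05, 0, 0, 0, 0.8]
    - [1.1, 0, 0, 0, 0.8]
    - [1.1, 0, 0, 0, 0.8]

```text
clock: 30.32
eef_pos: [561.7, 128.0, 25.4]
tool_rot: [-1.569, 0.001, -1.723]
force: [-1.4, -0.3, 6.6]
width: 13.1
```

```bash
python3 - <<'E'
from mv import *; from cell import ctrl
d,s=shot(ctrl,"wrist","w16"); print(s["clock"],s["width"],s["force"],ing(s["eef_pos"]))
E
```

```text
30.325 13.108468551400108 [-1.39 -0.26  6.62] [ 2.23 20.06 25.37]
```

View pics/w16.png

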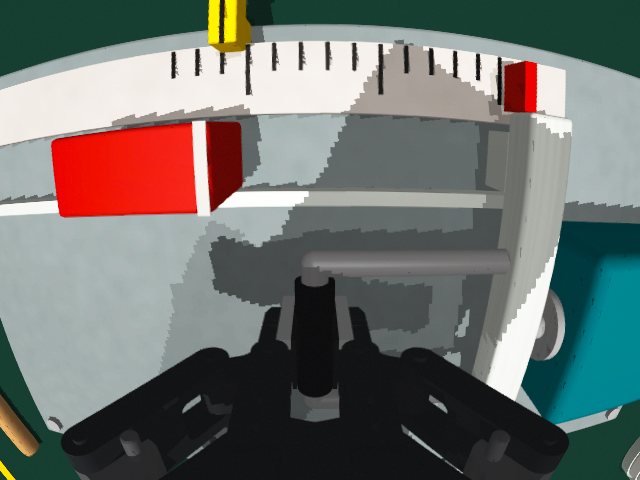

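```bash
python3 - <<'E'
from al import *
d=ld("w16"); f=lambda q,z:ing(atz(d,np.array(q),z,d["pose"]))
print("mk rear top",f((208,122),62),f((210,215),62),"rear bottom far",f((243,172),12.),"tab",f((222,40),45))
E
```

```text
mk rear top [83.7  51.39 62.  ] [55.79 52.28 62.  ] rear bottom far [62.33 51.2  12.  ] tab [112.04  51.19  45.  ]
```

Emit:
apply_moves:
  motion:
    - [0, 0, 0, 0, 3]
    - [0, 0, 0, 0, 5]
    - [0, 0, 0, 0, 5]
    - [0, -2, 0, 0, 5]
    - [0, -5, 0, 0, 5]
    - [0, -10, 0, 0, 5]
    - [0, -15, 0, 0, 5]
    - [0, -18, 0, 0, 5]
    - [0, -18, 0, 0, 5]

```text
clock: 31.5
eef_pos: [562.7, 127.5, 207.8]
tool_rot: [-1.565, 0.002, -1.723]
force: [0.5, 0.3, -0.5]
width: 49.9
```

```bash
python3 - <<'E'
from mv import *; from cell import ctrl
d,s=shot(ctrl,"wrist","w17"); print(s["clock"],s["width"],s["force"],ing(s["eef_pos"]))
a=cv2.imread("pics/w17.png")[60:260,200:500]; cv2.imwrite("pics/w17c.png",cv2.resize(a,None,fx=2.6,fy=2.6,interpolation=cv2.INTER_CUBIC))
t,_=shot(ctrl,"top","t17"); sc,_=shot(ctrl,"scene","s17")
for q in ["marker_back","target","pointer"]:
  for x in (d,t,sc): print(q,[(ing(r["location"]),r["confidence"]) for r in ctrl.mark_of(x,q)][:2])
E
```

```text
31.5 49.94756929172034 [ 0.52  0.31 -0.53] [  3.25  19.75 207.85]
marker_back [(array([72.89, 51.68, 36.3 ]), 0.77), (array([199.61, 204.85,  22.9 ]), 0.7)]
marker_back [(array([197.32, 201.98,  24.1 ]), 0.84), (array([71.28, 52.95, 35.1 ]), 0.6)]
marker_back [(array([71.36, 50.44, 36.6 ]), 0.84), (array([196.72, 205.93,  22.  ]), 0.73)]
target [(array([110.63,  47.58,  46.4 ]), 0.71)]
target [(array([113.43,  53.16,  43.6 ]), 0.48)]
target [(array([100.21, -56.05,  39.5 ]), 0.6), (array([107.97,  51.12,  43.5 ]), 0.5)]
pointer [(array([ 98.28, -52.7 ,  41.9 ]), 0.7)]
pointer [(array([101.98, -55.07,  44.2 ]), 0.65), (array([ 3.3 , -4.46,  3.9 ]), 0.19)]
pointer [(array([100.61, -55.38,  37.3 ]), 0.83), (array([ 194.64, -353.47,    1.8 ]), 0.43)]
```

View pics/w17c.png

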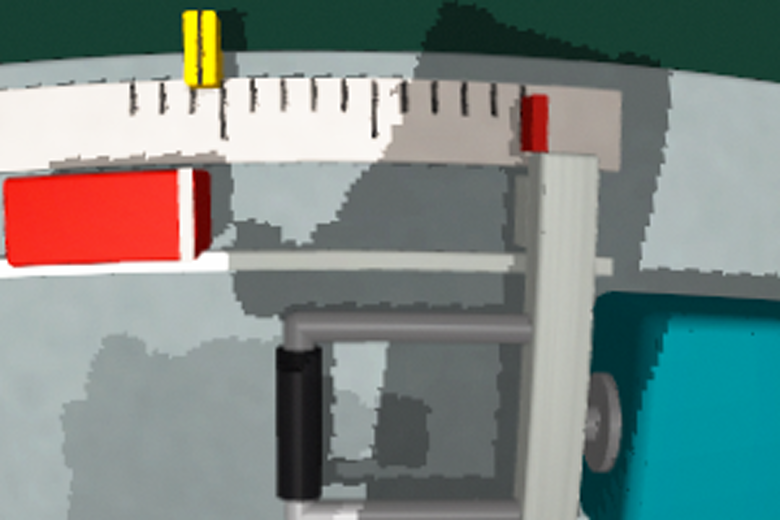

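View pics/s17.png

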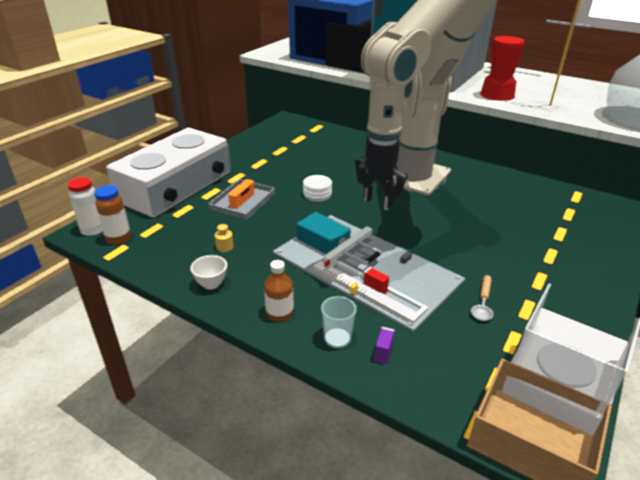

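Marker's rear face is within about 1 mm of the tab line, the crossbar is home, the block is in the tray, and the weight and spoon stand where they were. Handing in.

```bash
python3 -c "
from cell import ctrl
print(ctrl.finish_job())"
```

```text
the job is handed in; nothing more can be done
None
```

The proof pull is done and handed in at about 31.7 s of the 66 s allowed; no verdict came back.

- **Block:** I lifted the orange transport block out and set it down level and released in the grey tray. The finder puts it about 3 mm (overhead camera) to 6 mm (wrist camera) from the tray's middle.
- **Drag marker:** I pushed the red one (the purple look-alike stayed untouched) back until contact with the crossbar showed as 7.6 N.
- **Pull:** I gripped the loop and pulled the crossbar out about 105 mm. I held it at the tab for just over 2 s, then eased it back at about 50 mm/s or less and let go.

**Last checks:**
- The gripper's position and the wrist picture, taken before I let go, show the crossbar home; after release it still looked home in the pictures.
- The marker's rear face lies within about 1 mm of the tab's centre line, measured from its top and bottom edges.
- The tab measured 51.2 mm along the gauge near the end, against about 51 mm before the pull.
- The weight and the spoon look unmoved in the last picture; I did not measure them.

**Disagreements:** During the hold, the readings of pointer against tab ranged from about -2.6 to +1 mm, because the pointer's height was uncertain. All of these are inside the 5 mm limit. The finder's last readings for the tab spread from 47.6 to 53.2 mm, so I relied on my own pixel measurements.

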